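# Find the tired balance foot

## Robot

A 6-joint arm with a two-finger parallel gripper is mounted at the origin on the work surface. World frame = base frame: x ahead of the robot, y to its left, z up, the work surface at z = 0. Lengths are in m, angles in degrees, forces in N, time in s.
With the tool pointing down it reaches from about 0.3 to 0.75 m from the base axis. Payload 8.5 kg.
Tool frame: the origin (TCP) lies on the centre line of the jaws, within the pads' length; the fingertips stand env.tcp_to_tips ahead of it and the grasp point (between the pads) lies 8 mm behind it (env.tcp_to_tips is the distance from the TCP to the fingertips, in m); z points along the fingers, y is the direction in which the jaws open and shut (so a half turn about z gives the same grasp; the last joint's range is limited). The gripper opens to 85 mm and grips with 20 to 120 N. Pads are 22 mm wide; open, the fingers measure 114 mm over their backs; the gripper's body (76 mm by 85 mm) begins 54 mm behind the grasp point. The pads swing forward as they close: fully open they stand 13 mm farther back than shut.
Start: joints at [-83.039, 21.807, 74.336, -0, 83.858, -12.336], TCP at [0.182, -0.519, 0.242] pointing down, gripper open.
Joint ranges: [-178.18, 178.18], [-50.72, 133.34], [12.68, 142.11], [-81.47, 261.47], [9.98, 163.14], [-165.26, 165.26]. Speed limits (degrees/s): [136.94, 136.94, 180, 180, 180, 180].

## Interface

Orientations are given as a 3x3 rotation matrix whose columns are the frame's x, y, z axes.
In Python, from rig import env gives the robot as it stands. The module is installed in compiled form; this text tells all that it offers.
- The arm moves only by the tool carry_out, never from a script. Its argument "rows" is a list of rows, each an object of numbers: "tx", "ty", "tz": the shift along the tool's x, y, z in cm; "yaw": the turn about the tool's z in rad. In form: [{"tx": .., "ty": .., "tz": .., "yaw": ..}, ...]. A call has 1 to 12 rows; each row shifts and turns the pose as measured when the row begins, along the tool's axes as they then stand; what a row does not reach is not made up. A row lasts 1/10 s, in which the tool goes at most 50 mm and 8.59 degrees, less where a joint would pass 70% of its speed; a pose out of reach is approached as far as the arm can. A call is refused whole if a number of a shift passes 5 or a number of a turn 0.15, either way. A call with a gripper value outside its range is refused whole. "jaw" is the closure, from -1 (fully open) to 1 (shut), set as the call begins (left out, the last holds). The fingers move at their own pace and stop on an object; "squeeze" is the grip in N (left out, the last holds). Time passes only in rows, so rows that do not move let the fingers close. It gives the time, the measured TCP pose, the force and the opening at its end, in the units of the state.
- env.observe(): the state, without advancing time (a new reading comes with each control period).
- env.get_image(name): name is "scene" or "top" or "wrist"; returns the picture (420x560x3 uint8, red, green, blue); there is no depth.
- env.camera_params(name): a dict with "vertical_fov" (degrees; the focal length in pixels is half the picture's height over the tangent of half this angle, whatever the lens; pixels are square), "cx", "cy" (the principal point, pixels), "view" (4x4, takes a point from world to camera coordinates). Camera axes: x right, y up, looking along -z (the intrinsics and any distortion apply to the point x, -y, -z); pixel columns grow to the right and rows downward; lengths in m; the calibration is good to about 2 mm. The wrist camera is an equidistant fisheye: a pixel r from the principal point sees the ray r / f radians off the axis. A picture is of the moment at which its call begins: read the wrist's pose just before it. camera_params takes no time and is no camera call; for the wrist camera it gives the pose at the moment of the call.
- env.close_job(): hands the job in, once; it reports no verdict.
The state is a dict: "time_s": time; "q": joint angles; "qvel": joint speeds; "joint_efforts": joint torques, N m; "position": TCP position; "tool_rot": TCP orientation; "ft_force": force on the tool from outside, world axes, zero at the start; "wrist_torque": the same for the moment, N m; "grip_width": finger opening in m.
Only numpy, scipy, OpenCV 4.12 (cv2) and the standard library are available. Lean on these libraries where they do the work, as an engineer would, in place of code of your own. Each camera call takes 0.05 s, during which the arm holds its last target. There are 200 camera calls.

## Task

Three sprung damping feet of the balance stand in a row on the white plate: from the robot's left (the end with the upright pin) to its right, press each cap straight down by about 5 mm, hold it there for a second to feel how hard it pushes back, and never push it down to its stop. Two feet are sound (about 11 N at 5 mm) and one is tired (about 6 N): lift the tired one into the square white tray and set it down gently, upright on the tray's floor. Leave the sound feet standing where they are and disturb nothing else.

Things in the scene. Friction and masses are not known exactly. Their poses are not given: they have to be found in the camera images.
- foot_a: Damping foot: upright cylinder 40 mm in diameter and 34 mm tall (aluminium base, dark ribbed rubber side, hard enough to grip), with a round steel cap on a spring stem on top: cap 30 mm in diameter, 6 mm thick, its flat top 50 mm above the foot's underside. Loose, 0.1 to 0.2 kg. Origin: centre of the underside, z up the axis. All three look alike and differ only in the spring; their names say nothing of where they stand.
- foot_b: Damping foot: upright cylinder 40 mm in diameter and 34 mm tall (aluminium base, dark ribbed rubber side, hard enough to grip), with a round steel cap on a spring stem on top: cap 30 mm in diameter, 6 mm thick, its flat top 50 mm above the foot's underside. Loose, 0.1 to 0.2 kg. Origin: centre of the underside, z up the axis. All three look alike and differ only in the spring; their names say nothing of where they stand.
- foot_c: Damping foot: upright cylinder 40 mm in diameter and 34 mm tall (aluminium base, dark ribbed rubber side, hard enough to grip), with a round steel cap on a spring stem on top: cap 30 mm in diameter, 6 mm thick, its flat top 50 mm above the foot's underside. Loose, 0.1 to 0.2 kg. Origin: centre of the underside, z up the axis. All three look alike and differ only in the spring; their names say nothing of where they stand.
- cap_a (a joint): Travel of the cap of foot_a in m: 0 with the cap up, growing as it is pressed down into the foot; hard stop at 0.009. The spring resists from first touch with about 2 N, and then more with every mm.
- cap_b (a joint): Travel of the cap of foot_b in m: 0 with the cap up, growing as it is pressed down into the foot; hard stop at 0.009. The spring resists from first touch with about 2 N, and then more with every mm.
- cap_c (a joint): Travel of the cap of foot_c in m: 0 with the cap up, growing as it is pressed down into the foot; hard stop at 0.009. The spring resists from first touch with about 2 N, and then more with every mm.
- neck_a (a point): Centre of the rubber shoulder of foot_a, on its axis, 34 mm above the underside; on the tired foot the shoulder has settled by 0.02 mm, far too little to see or measure, so only pressing tells.
- neck_b (a point): Centre of the rubber shoulder of foot_b, on its axis, 34 mm above the underside; on the tired foot the shoulder has settled by 0.02 mm, far too little to see or measure, so only pressing tells.
- neck_c (a point): Centre of the rubber shoulder of foot_c, on its axis, 34 mm above the underside; on the tired foot the shoulder has settled by 0.02 mm, far too little to see or measure, so only pressing tells.
- plate: Fixed flat white plate let into the bench; its top face stands 6 to 20 mm above the table, differently each time. 124 mm (its x) by 310 mm (its y), with three thin printed rings in a row along its y, 95 mm apart, on which the feet stand. Origin 6 mm below its top face; the ring row lies at x = -22 mm. A steel pin 10 mm thick and 22 mm tall stands on the corner x = 55, y = 145 mm; its +y end is the robot's left end (turned at most 0.35 rad).
- spot1 (a point): Centre of the ring at the pin end of the plate (robot's left), on the plate's top face. Press the foot here first.
- spot2 (a point): Centre of the middle ring, on the plate's top face. Press the foot here second.
- spot3 (a point): Centre of the ring farthest from the pin (robot's right), on the plate's top face. Press the foot here third.
- tray: Fixed square white open tray, 140 by 140 mm outside, 26 mm tall, walls and floor 5 mm thick. Origin: centre of the underside.
- tray_in (a point): Centre of the tray's inner floor (5 mm above the table), axes along the tray's sides; the floor is 130 by 130 mm.
- weight_1: Bystander: small steel weight, 18 mm wide, 31 mm tall, standing on the plate's far strip, 64 mm from the row on the side away from the robot and between two feet. Origin: underside.
- weight_2: Bystander: second weight like weight_1, between the other two feet.
- beaker: Bystander: glass beaker, 50 mm wide, 60 mm tall. Origin: underside.
- bottle: Bystander: amber jar, 60 mm wide, 120 mm tall. Origin: underside.
- spatula: Bystander: slim steel micro-spatula, 150 mm long, lying near the robot. Origin: underside.
- boat: Bystander: shallow white weighing boat, 70 mm square, 12 mm tall. Origin: underside.
- tweezers: Bystander: steel tweezers, 120 mm long, lying near the robot. Origin: underside.
There are look-alikes about, which are no part of the job. Leave any green or red look-alike of the foot_c alone.

How it is judged (in metres and radians):
On the way, in this order (a step that is already met when the one before it is completed fails the run):
1. the cap of the foot on the first ring (pin end, robot's left) is held pressed 3.6 to 6.6 mm down for 0.5 s (((value of joint cap_a between 0.0036 and 0.0066 m and horizontal distance between foot_a and spot1 below 0.03 m) or (value of joint cap_b between 0.0036 and 0.0066 m and horizontal distance between foot_b and spot1 below 0.03 m) or (value of joint cap_c between 0.0036 and 0.0066 m and horizontal distance between foot_c and spot1 below 0.03 m))), for 0.5 s.
2. the cap of the foot on the middle ring is held pressed 3.6 to 6.6 mm down for 0.5 s (((value of joint cap_a between 0.0036 and 0.0066 m and horizontal distance between foot_a and spot2 below 0.03 m) or (value of joint cap_b between 0.0036 and 0.0066 m and horizontal distance between foot_b and spot2 below 0.03 m) or (value of joint cap_c between 0.0036 and 0.0066 m and horizontal distance between foot_c and spot2 below 0.03 m))), for 0.5 s.
3. the cap of the foot on the last ring (robot's right) is held pressed 3.6 to 6.6 mm down for 0.5 s (((value of joint cap_a between 0.0036 and 0.0066 m and horizontal distance between foot_a and spot3 below 0.03 m) or (value of joint cap_b between 0.0036 and 0.0066 m and horizontal distance between foot_b and spot3 below 0.03 m) or (value of joint cap_c between 0.0036 and 0.0066 m and horizontal distance between foot_c and spot3 below 0.03 m))), for 0.5 s.
4. the tired foot is lifted clear of the plate (((z of neck_a in the frame of foot_a below 0.03399 m and z of foot_a in the frame of plate above 0.02 m and contact force between the fingers and foot_a above 0.5 N) or (z of neck_b in the frame of foot_b below 0.03399 m and z of foot_b in the frame of plate above 0.02 m and contact force between the fingers and foot_b above 0.5 N) or (z of neck_c in the frame of foot_c below 0.03399 m and z of foot_c in the frame of plate above 0.02 m and contact force between the fingers and foot_c above 0.5 N))), for 0.2 s.
At the end, for the whole second after the job is handed in: The tired foot stands upright (within 0.12 rad) and still on the tray's floor, its centre within 50 mm of the tray's middle along each side; the two sound feet stand upright within 20 mm of where they began (((z of neck_a in the frame of foot_a below 0.03399 m and x of foot_a in the frame of tray_in between -0.05 and 0.05 m and y of foot_a in the frame of tray_in between -0.05 and 0.05 m and z of foot_a in the frame of tray_in below 0.006 m) or (not (z of neck_a in the frame of foot_a below 0.03399 m) and distance of foot_a from where it was at the start of the episode below 0.02 m)) and ((z of neck_b in the frame of foot_b below 0.03399 m and x of foot_b in the frame of tray_in between -0.05 and 0.05 m and y of foot_b in the frame of tray_in between -0.05 and 0.05 m and z of foot_b in the frame of tray_in below 0.006 m) or (not (z of neck_b in the frame of foot_b below 0.03399 m) and distance of foot_b from where it was at the start of the episode below 0.02 m)) and ((z of neck_c in the frame of foot_c below 0.03399 m and x of foot_c in the frame of tray_in between -0.05 and 0.05 m and y of foot_c in the frame of tray_in between -0.05 and 0.05 m and z of foot_c in the frame of tray_in below 0.006 m) or (not (z of neck_c in the frame of foot_c below 0.03399 m) and distance of foot_c from where it was at the start of the episode below 0.02 m)) and angle between each of foot_a, foot_b, foot_c's own z axis and vertical below 0.12 rad and linear speed of each of foot_a, foot_b, foot_c below 0.02 m/s); the robot touches nothing.
It fails at once if a cap is pushed to its stop (more than 8 mm down) (value of joint any of cap_a, cap_b, cap_c above 0.008 m).
It fails at once if a pressed cap is loaded with more than 22 N ((value of joint cap_a above 0.002 m and contact force between the fingers and foot_a above 22 N) or (value of joint cap_b above 0.002 m and contact force between the fingers and foot_b above 22 N) or (value of joint cap_c above 0.002 m and contact force between the fingers and foot_c above 22 N)).
It fails at once if a sound foot is lifted off the plate ((not (z of neck_a in the frame of foot_a below 0.03399 m) and z of foot_a in the frame of plate above 0.016 m) or (not (z of neck_b in the frame of foot_b below 0.03399 m) and z of foot_b in the frame of plate above 0.016 m) or (not (z of neck_c in the frame of foot_c below 0.03399 m) and z of foot_c in the frame of plate above 0.016 m)).
It fails at once if a foot is dropped or thrown (faster than 0.45 m/s with no finger on it) ((linear speed of foot_a above 0.45 m/s and contact force between the fingers and foot_a below 0.05 N) or (linear speed of foot_b above 0.45 m/s and contact force between the fingers and foot_b below 0.05 N) or (linear speed of foot_c above 0.45 m/s and contact force between the fingers and foot_c below 0.05 N)).
It fails at once if a bystander is moved by more than 30 mm (distance of any of weight_1, weight_2, beaker, bottle, spatula, boat, tweezers from where it was at the start of the episode above 0.03 m).
It also fails if it takes over 61 s, if anything falls off the work surface, if the arm or the gripper's body presses on something with over 40 N, if the wrist force passes 120 N, or if a joint passes its speed limit or range.

## Working session

There is one attempt and no reset: what is moved stays moved. The work goes in short steps, Python scripts to look and compute and a tool call to move; the robot and the scene stay as the last step left them, time stands still between calls to the robot, and variables do not carry over. Pictures are saved under pics/ and viewed, about 8 in all and at most 12, crops included, and the job is handed in when it is done.

Besides the shell and the picture viewer there is one more tool, called as name(argument=value, ...), one argument or row to a line, values as JSON. carry_out: Moves the arm, as the interface text tells. Its arguments: {"type":"object","properties":{"rows":{"type":"array","items":{"type":"object","properties":{"tx":{"type":"number"},"ty":{"type":"number"},"tz":{"type":"number"},"yaw":{"type":"number"}}}},"jaw":{"type":"number"},"squeeze":{"type":"number"}},"required":["rows"]}

```bash
mkdir -p pics
cat > h.py <<'E'
import numpy as np, cv2
from rig import env
def cam(n):
    p=env.camera_params(n); V=np.array(p["view"]); f=210/np.tan(np.radians(p["vertical_fov"])/2)
    return p,V,f
def ray(n,u,v,c=None):
    p,V,f=c or cam(n); x=(u-p["cx"]);y=(v-p["cy"])
    if n=="wrist":
        r=np.hypot(x,y)+1e-9;t=r/f; d=np.array([np.sin(t)*x/r,-np.sin(t)*y/r,-np.cos(t)])
    else: d=np.array([x/f,-y/f,-1.])
    R=V[:3,:3]; return -R.T@V[:3,3], R.T@d
def onz(n,u,v,z,c=None):
    o,d=ray(n,u,v,c); return o+d*(z-o[2])/d[2]
def proj(n,P,c=None):
    p,V,f=c or cam(n); q=V[:3,:3]@np.asarray(P)+V[:3,3]; x,y,z=q[0],-q[1],-q[2]
    if n=="wrist":
        r=np.hypot(x,y);t=np.arctan2(r,z); return p["cx"]+f*t*x/r,p["cy"]+f*t*y/r
    return p["cx"]+f*x/z,p["cy"]+f*y/z
def save(n,name):
    im=env.get_image(n); cv2.imwrite(f"pics/{name}.png",im[:,:,::-1]); return im
E
python3 - <<'E'
from h import *
print(env.tcp_to_tips); s=env.observe(); print(s)
for n in("top","scene"): save(n,n+"0"); p,V,f=cam(n); print(n,f,p["cx"],p["cy"],(-V[:3,:3].T@V[:3,3]).round(3),V[:3,:3].round(3))
a=cv2.imread("pics/top0.png"); 
cv2.imwrite("pics/top0b.png",cv2.resize(a,(800,600),interpolation=cv2.INTER_CUBIC))
E
```

```text
0.011
{'time_s': 0.0, 'q': array([-8.30395999e+01,  2.18417153e+01,  7.43836755e+01,  1.19679401e-03,
        8.38582480e+01, -1.23363323e+01]), 'qvel': array([ 0.08422208, -0.03284983, -0.01603422, -0.00032684, -0.08870833,
        0.04863452]), 'joint_efforts': array([ 1.57267739e-03, -4.48461270e+01, -2.31276727e+01, -7.09573533e-05,
        4.84190983e-03,  1.59412485e-05]), 'position': array([ 0.18171782, -0.51882941,  0.24171132]), 'tool_rot': array([[ 9.43820569e-01,  3.30458332e-01, -1.56284948e-04],
       [ 3.30458202e-01, -9.43819511e-01,  1.45153028e-03],
       [ 3.32165492e-04, -1.42162978e-03, -9.99998934e-01]]), 'ft_force': array([0.06901771, 0.04108165, 0.04444673]), 'wrist_torque': array([ 0.00910753,  0.01052537, -0.03448513]), 'grip_width': 0.08529564472547578}
top 399.444333881631 277.11904355365215 210.777708117697 [0.511 0.035 0.93 ] [[-0.012 -1.     0.003]
 [ 0.999 -0.011  0.045]
 [-0.045  0.003  0.999]]
scene 492.7887746833264 273.9322877524361 202.34418104519156 [ 1.472 -0.537  0.767] [[ 0.531  0.847 -0.013]
 [-0.462  0.303  0.833]
 [ 0.71  -0.436  0.553]]
```

View pics/top0b.png

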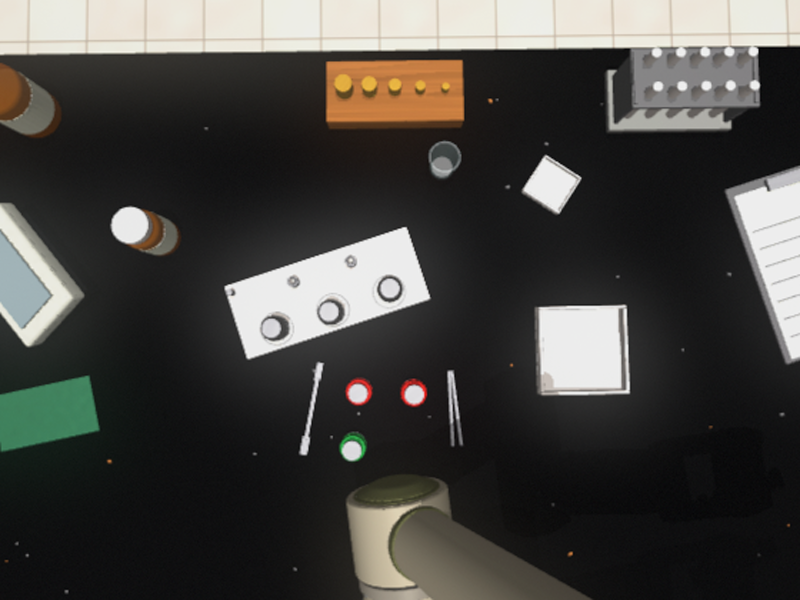

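View pics/scene0.png

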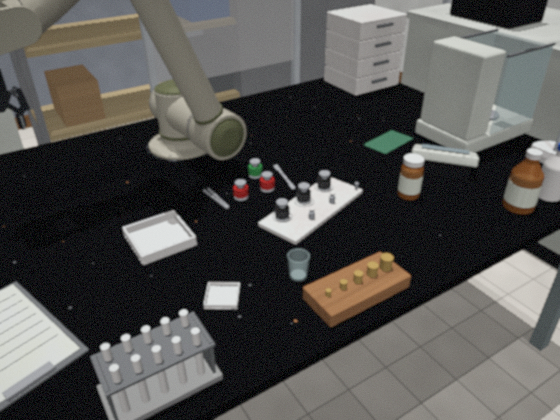

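Top view (800x600): pin (231,292). Feet are at (272,327), (331,312) and (390,288). The look-alikes, red (358,391) and (413,393) and green (352,447), are not on the plate. The tray is at (583,350). Next I measure the plate, the feet and the tray.

```bash
cat > m.py <<'E'
from h import *
a=cv2.imread("pics/top0.png"); c=cam("top"); g=a.min(2)
m=(g>120).astype(np.uint8)
m=cv2.morphologyEx(m,cv2.MORPH_CLOSE,np.ones((3,3)))
cs,_=cv2.findContours(m,cv2.RETR_EXTERNAL,cv2.CHAIN_APPROX_NONE)
def blob(u,v): return [k for k in cs if cv2.pointPolygonTest(k,(u*.7,v*.7),True)>-3 and cv2.contourArea(k)>500][0]
def quad(k):
    r=cv2.minAreaRect(cv2.convexHull(k)); return r,cv2.boxPoints(r)
for nm,(u,v) in dict(plate=(340,270),tray=(580,350)).items():
    k=blob(u,v); r,b=quad(k); print(nm,r)
    for z in ((.006,.013,.02) if nm=="plate" else (.026,)):
        P=np.array([onz("top",x,y,z,c)[:2] for x,y in b]); e=np.roll(P,-1,0)-P
        print(z,"sides",np.linalg.norm(e,axis=1).round(4),"c",P.mean(0).round(4),"ang",np.degrees(np.arctan2(e[:,1],e[:,0])).round(1))
        if nm=="plate":
            print("  scene px",[tuple(np.round(proj("scene",[*q,z]),1)) for q in P])
s=cv2.imread("pics/scene0.png")
A=cv2.resize(a[150:260,150:310],None,fx=4.5,fy=4.5,interpolation=cv2.INTER_CUBIC)
B=cv2.resize(s[160:245,250:370],None,fx=5,fy=5,interpolation=cv2.INTER_CUBIC)
cv2.imwrite("pics/crop1.png",A); cv2.imwrite("pics/crop2.png",B)
E
python3 m.py
```

```text
plate ((228.4874267578125, 204.67599487304688), (54.2925910949707, 135.07081604003906), 71.83403778076172)
0.006 sides [0.3134 0.1266 0.3116 0.1259] c [0.5683 0.1439] ang [ -72.4 -162.7  107.5   18.2]
  scene px [(np.float64(362.5), np.float64(190.1)), (np.float64(295.4), np.float64(242.1)), (np.float64(257.7), np.float64(223.1)), (np.float64(326.6), np.float64(176.3))]
0.013 sides [0.311  0.1256 0.3093 0.1249] c [0.5678 0.1431] ang [ -72.4 -162.7  107.5   18.2]
  scene px [(np.float64(362.1), np.float64(188.1)), (np.float64(295.2), np.float64(239.6)), (np.float64(257.7), np.float64(220.8)), (np.float64(326.3), np.float64(174.5))]
0.02 sides [0.3087 0.1247 0.3069 0.124 ] c [0.5674 0.1422] ang [ -72.4 -162.7  107.5   18.2]
  scene px [(np.float64(361.6), np.float64(186.2)), (np.float64(295.0), np.float64(237.1)), (np.float64(257.7), np.float64(218.5)), (np.float64(326.0), np.float64(172.7))]
tray ((407.70635986328125, 244.81590270996094), (62.48749542236328, 63.927215576171875), 88.85424041748047)
0.026 sides [0.1451 0.1408 0.1441 0.1407] c [ 0.4715 -0.2624] ang [-8.950e+01  1.794e+02  9.050e+01 -1.000e-01]
```

View pics/crop1.png

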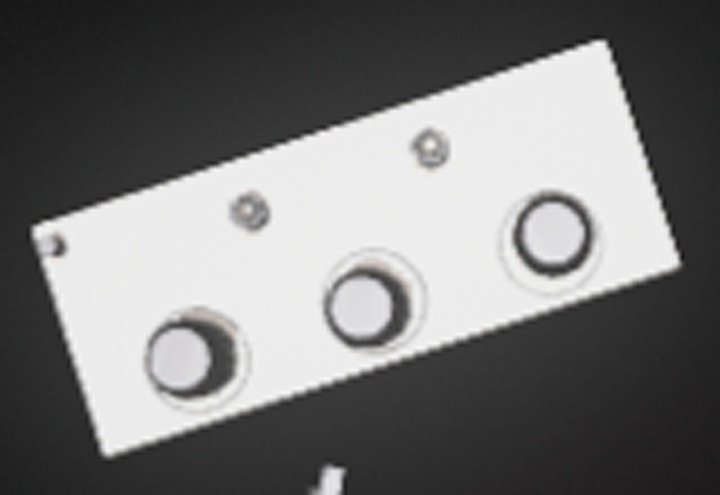

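View pics/crop2.png

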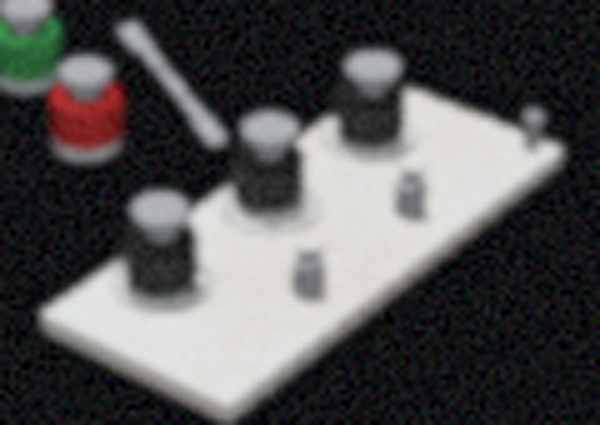

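Crop 1 shows three grey caps on dark feet, at crop pixels (180,357), (360,307) and (555,234). They stand inside the printed rings. Crop 2 shows the same caps at (373,66), (268,130) and (160,210), with plate corners near (565,153) and (40,315). Next I triangulate the caps.

Run:
```python
from h import *
T=[(180,357),(360,307),(555,234)];S=[(373,66),(268,130),(160,210)]
def tri(r):
    A=sum(np.eye(3)-np.outer(d/np.linalg.norm(d),d/np.linalg.norm(d)) for o,d in r)
    b=sum((np.eye(3)-np.outer(d/np.linalg.norm(d),d/np.linalg.norm(d)))@o for o,d in r); return np.linalg.solve(A,b)
C=[]
for t,s in zip(T,S):
    u=(t[0]/4.5+150-.4,t[1]/4.5+150-.4);w=(s[0]/5+250-.4,s[1]/5+160-.4)
    print("tri",tri([ray("top",*u),ray("scene",*w)]).round(4)); C.append(onz("top",*u,.06)[:2]); print(C[-1].round(4))
print("spacing",np.diff(C,axis=0),np.linalg.norm(np.diff(C,axis=0),axis=1))
for p,q in (((40,315),(105,457)),):0
for n,(s,t) in dict(c1=((565,153),(36,227)),c2=((40,315),(680,265)),c3=((228,408),(605,42))).items():
  for a,b in((s,t),):
    for bt in [t]:
      try: print(n,tri([ray("scene",a[0]/5+250-.4,a[1]/5+160-.4),ray("top",bt[0]/4.5+150-.4,bt[1]/4.5+150-.4)]).round(4))
      except Exception as e: print(e)
ang=np.radians(17.55);R=np.array([[np.cos(ang),-np.sin(ang)],[np.sin(ang),np.cos(ang)]])
for y in(.095,0,-.095): print("ring",np.array([.5682,.1437])+R@[-.022,y])
s=env.observe(); print(s["tool_rot"].T@(np.array([*C[0],.2])-s["position"])*100)
```

```text
tri [0.5127 0.2229 0.0592]
[0.5127 0.2228]
tri [0.5355 0.1351 0.0579]
[0.5359 0.1356]
tri [0.5704 0.041  0.0587]
[0.5703 0.0408]
spacing [[ 0.02318142 -0.08714934]
 [ 0.03434462 -0.09480917]] [0.09017974 0.10083814]
c1 [0.5815 0.3099 0.0063]
c2 [ 0.5565 -0.0238  0.0084]
c3 [0.6733 0.0145 0.0069]
ring [0.5185779  0.22764431]
ring [0.54722401 0.13706616]
ring [0.57587011 0.04648802]
[ 55.74740754 -59.04488983   4.26908046]
```

carry_out(
  rows=[
    {"tx":3.2,"ty":-3.4},
    {"tx":3.2,"ty":-3.4},
    {"tx":3.2,"ty":-3.4},
    {"tx":3.2,"ty":-3.4},
    {"tx":3.2,"ty":-3.4},
    {"tx":3.2,"ty":-3.4},
    {"tx":3.2,"ty":-3.4},
    {"tx":3.2,"ty":-3.4},
    {"tx":3.2,"ty":-3.4},
    {"tx":3.2,"ty":-3.4},
    {"tx":3.2,"ty":-3.4},
    {"tx":3.2,"ty":-3.4},
  ],
  jaw=1,
  squeeze=20,
)

```text
validation failed for argument at $.ro...
```

carry_out(
  rows=[
    {"tx":3.2,"ty":-3.4,"tz":0,"yaw":0},
    {"tx":3.2,"ty":-3.4,"tz":0,"yaw":0},
    {"tx":3.2,"ty":-3.4,"tz":0,"yaw":0},
    {"tx":3.2,"ty":-3.4,"tz":0,"yaw":0},
    {"tx":3.2,"ty":-3.4,"tz":0,"yaw":0},
    {"tx":3.2,"ty":-3.4,"tz":0,"yaw":0},
    {"tx":3.2,"ty":-3.4,"tz":0,"yaw":0},
    {"tx":3.2,"ty":-3.4,"tz":0,"yaw":0},
    {"tx":3.2,"ty":-3.4,"tz":0,"yaw":0},
    {"tx":3.2,"ty":-3.4,"tz":0,"yaw":0},
    {"tx":3.2,"ty":-3.4,"tz":0,"yaw":0},
    {"tx":3.2,"ty":-3.4,"tz":0,"yaw":0},
  ],
  jaw=1,
  squeeze=20,
)

```text
time_s: 1.3
position: [0.4142, 0.0091, 0.2402]
tool_rot: [[0.947, 0.32, -0.001], [0.32, -0.947, 0.006], [0.001, -0.006, -1.0]]
ft_force: [-0.3, -1.1, 0.6]
grip_width: -0.0001
```

carry_out(
  rows=[
    {"tx":3.2,"ty":-3.4,"tz":0,"yaw":0},
    {"tx":3.2,"ty":-3.4,"tz":0,"yaw":0},
    {"tx":3.2,"ty":-3.4,"tz":0,"yaw":0},
    {"tx":3.2,"ty":-3.4,"tz":0,"yaw":0},
    {"tx":3.0,"ty":-3.2,"tz":0,"yaw":0},
    {"tx":0,"ty":0,"tz":1,"yaw":-0.14},
    {"tx":0,"ty":0,"tz":1,"yaw":-0.14},
    {"tx":0,"ty":0,"tz":1,"yaw":-0.14},
    {"tx":0,"ty":0,"tz":1,"yaw":-0.14},
    {"tx":0,"ty":0,"tz":1,"yaw":-0.14},
    {"tx":0,"ty":0,"tz":1,"yaw":-0.14},
    {"tx":0,"ty":0,"tz":1,"yaw":-0.14},
  ],
)

```text
time_s: 2.5
position: [0.5113, 0.2367, 0.1648]
tool_rot: [[0.217, 0.976, -0.006], [0.976, -0.217, 0.005], [0.003, -0.007, -1.0]]
ft_force: [0.5, -0.2, 0.3]
grip_width: -0.0005
```

carry_out(
  rows=[
    {"tx":0,"ty":0,"tz":0,"yaw":-0.14},
    {"tx":0,"ty":0,"tz":0,"yaw":-0.14},
    {"tx":0,"ty":0,"tz":0,"yaw":-0.14},
    {"tx":0,"ty":0,"tz":0,"yaw":-0.14},
    {"tx":0,"ty":0,"tz":0,"yaw":0},
  ],
)

```text
time_s: 3.0
position: [0.5097, 0.2363, 0.1611]
tool_rot: [[-0.359, 0.933, -0.014], [0.933, 0.359, 0.003], [0.008, -0.012, -1.0]]
ft_force: [-0.1, 0.1, -0.3]
grip_width: -0.0001
```

Run:
```python
from h import *
c=cam("wrist"); s=env.observe(); save("wrist","w1")
print(s["position"],s["tool_rot"].round(4),s["q"].round(1),s["ft_force"],(-c[1][:3,:3].T@c[1][:3,3]).round(3))
for P in [(.5127,.2228,.058),(.5355,.1351,.058),(.5704,.041,.058)]: print(proj("wrist",P,c))
```

```text
[0.50965876 0.2363212  0.1610539 ] [[-0.3586  0.9334 -0.014 ]
 [ 0.9334  0.3587  0.0031]
 [ 0.0079 -0.0119 -0.9999]] [12.6 27.3 79.5  0.4 74.  -8.5] [-0.05750919  0.13635971 -0.3117085 ] [0.485 0.304 0.294]
(np.float64(279.7780361829118), np.float64(232.45708667843982))
(np.float64(268.52164370461816), np.float64(327.1608539792057))
(np.float64(269.4276140549866), np.float64(399.7783720314199))
```

View pics/w1.png

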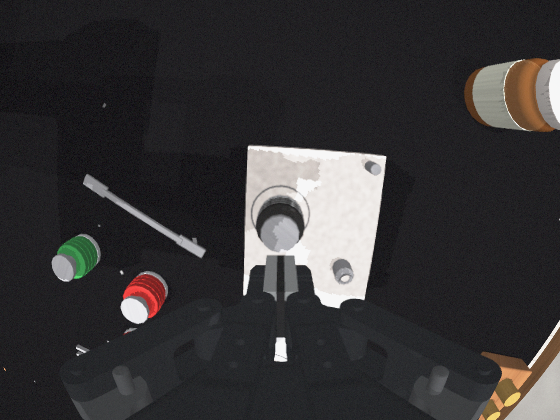

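Wrist view: the first foot's cap is at (280,233), which agrees with the projected (280,232). The pin and a weight are on the far side. I'll centre over the cap and start down.

carry_out(
  rows=[
    {"tx":-0.7,"ty":-0.1,"tz":2,"yaw":0.03},
    {"tx":-0.7,"ty":-0.1,"tz":2,"yaw":0.03},
    {"tx":0,"ty":0,"tz":1.5,"yaw":0},
    {"tx":0,"ty":0,"tz":1,"yaw":0},
    {"tx":0,"ty":0,"tz":0,"yaw":0},
  ],
)

```text
time_s: 3.55
position: [0.5119, 0.2224, 0.0939]
tool_rot: [[-0.278, 0.96, -0.013], [0.96, 0.278, 0.003], [0.007, -0.011, -1.0]]
ft_force: [-0.1, 0.1, 0.8]
grip_width: -0.0001
```

carry_out(
  rows=[
    {"tx":0,"ty":0,"tz":0.4,"yaw":0},
    {"tx":0,"ty":0,"tz":0.4,"yaw":0},
    {"tx":0,"ty":0,"tz":0,"yaw":0},
  ],
)

```text
time_s: 3.85
position: [0.5125, 0.2228, 0.0867]
tool_rot: [[-0.276, 0.961, -0.011], [0.961, 0.276, 0.004], [0.007, -0.009, -1.0]]
ft_force: [-0.0, -0.4, 0.3]
grip_width: 0.0003
```

carry_out(
  rows=[
    {"tx":0,"ty":0,"tz":0.3,"yaw":0},
    {"tx":0,"ty":0,"tz":0.3,"yaw":0},
    {"tx":0,"ty":0,"tz":0,"yaw":0},
  ],
)

```text
time_s: 4.15
position: [0.5127, 0.2231, 0.081]
tool_rot: [[-0.276, 0.961, -0.009], [0.961, 0.276, 0.004], [0.006, -0.008, -1.0]]
ft_force: [-0.4, -0.4, -0.7]
grip_width: 0.0001
```

carry_out(
  rows=[
    {"tx":0,"ty":0,"tz":0.3,"yaw":0},
    {"tx":0,"ty":0,"tz":0.3,"yaw":0},
    {"tx":0,"ty":0,"tz":0,"yaw":0},
  ],
)

```text
time_s: 4.45
position: [0.5127, 0.2231, 0.0746]
tool_rot: [[-0.276, 0.961, -0.009], [0.961, 0.276, 0.004], [0.006, -0.007, -1.0]]
ft_force: [-0.8, 0.6, 0.3]
grip_width: -0.0003
```

carry_out(
  rows=[
    {"tx":0,"ty":0,"tz":0.2,"yaw":0},
    {"tx":0,"ty":0,"tz":0,"yaw":0},
  ],
)

```text
time_s: 4.65
position: [0.5127, 0.2231, 0.0724]
tool_rot: [[-0.276, 0.961, -0.009], [0.961, 0.276, 0.004], [0.006, -0.007, -1.0]]
ft_force: [-0.5, 0.3, 0.7]
grip_width: -0.0
```

carry_out(
  rows=[
    {"tx":0,"ty":0,"tz":0.2,"yaw":0},
    {"tx":0,"ty":0,"tz":0,"yaw":0},
  ],
)

```text
time_s: 4.85
position: [0.513, 0.2231, 0.0706]
tool_rot: [[-0.276, 0.961, -0.008], [0.961, 0.276, 0.004], [0.006, -0.007, -1.0]]
ft_force: [-0.5, -0.0, 2.5]
grip_width: -0.0001
```

carry_out(
  rows=[
    {"tx":0,"ty":0,"tz":0.15,"yaw":0},
    {"tx":0,"ty":0,"tz":0,"yaw":0},
  ],
)

```text
time_s: 5.05
position: [0.513, 0.2232, 0.0695]
tool_rot: [[-0.276, 0.961, -0.008], [0.961, 0.276, 0.004], [0.006, -0.006, -1.0]]
ft_force: [-1.3, -0.4, 3.1]
grip_width: 0.0002
```

carry_out(
  rows=[
    {"tx":0,"ty":0,"tz":0.1,"yaw":0},
    {"tx":0,"ty":0,"tz":0,"yaw":0},
  ],
)

```text
time_s: 5.25
position: [0.513, 0.2231, 0.0687]
tool_rot: [[-0.276, 0.961, -0.007], [0.961, 0.276, 0.004], [0.006, -0.006, -1.0]]
ft_force: [-1.2, -0.8, 4.3]
grip_width: -0.0001
```

carry_out(
  rows=[
    {"tx":0,"ty":0,"tz":0.15,"yaw":0},
    {"tx":0,"ty":0,"tz":0,"yaw":0},
  ],
)

```text
time_s: 5.45
position: [0.513, 0.2231, 0.0674]
tool_rot: [[-0.276, 0.961, -0.007], [0.961, 0.276, 0.004], [0.006, -0.006, -1.0]]
ft_force: [-0.8, -0.5, 5.3]
grip_width: -0.0002
```

carry_out(
  rows=[
    {"tx":0,"ty":0,"tz":0.1,"yaw":0},
    {"tx":0,"ty":0,"tz":0,"yaw":0},
  ],
)

```text
time_s: 5.65
position: [0.513, 0.2232, 0.0666]
tool_rot: [[-0.276, 0.961, -0.007], [0.961, 0.276, 0.004], [0.006, -0.005, -1.0]]
ft_force: [-0.8, -0.4, 5.6]
grip_width: -0.0
```

carry_out(
  rows=[
    {"tx":0,"ty":0,"tz":0.06,"yaw":0},
    {"tx":0,"ty":0,"tz":0,"yaw":0},
    {"tx":0,"ty":0,"tz":0,"yaw":0},
    {"tx":0,"ty":0,"tz":0,"yaw":0},
    {"tx":0,"ty":0,"tz":0,"yaw":0},
  ],
)

```text
time_s: 6.15
position: [0.513, 0.2232, 0.0668]
tool_rot: [[-0.277, 0.961, -0.006], [0.961, 0.277, 0.004], [0.006, -0.005, -1.0]]
ft_force: [-1.2, -1.0, 5.6]
grip_width: 0.0002
```

carry_out(
  rows=[
    {"tx":0,"ty":0,"tz":0,"yaw":0},
    {"tx":0,"ty":0,"tz":0,"yaw":0},
    {"tx":0,"ty":0,"tz":0,"yaw":0},
    {"tx":0,"ty":0,"tz":0,"yaw":0},
    {"tx":0,"ty":0,"tz":0,"yaw":0},
  ],
)

```text
time_s: 6.65
position: [0.513, 0.2232, 0.0674]
tool_rot: [[-0.277, 0.961, -0.006], [0.961, 0.277, 0.004], [0.006, -0.004, -1.0]]
ft_force: [-1.5, -0.2, 5.0]
grip_width: 0.0002
```

Without a command the arm creeps up a little. I'll press a bit deeper and compensate while holding.

carry_out(
  rows=[
    {"tx":0,"ty":0,"tz":0.1,"yaw":0},
    {"tx":0,"ty":0,"tz":0.07,"yaw":0},
    {"tx":0,"ty":0,"tz":0.02,"yaw":0},
    {"tx":0,"ty":0,"tz":0.02,"yaw":0},
  ],
)

```text
time_s: 7.05
position: [0.513, 0.2232, 0.066]
tool_rot: [[-0.277, 0.961, -0.005], [0.961, 0.277, 0.004], [0.006, -0.004, -1.0]]
ft_force: [-2.1, -0.7, 6.8]
grip_width: 0.0002
```

carry_out(
  rows=[
    {"tx":0,"ty":0,"tz":0.02,"yaw":0},
    {"tx":0,"ty":0,"tz":0.02,"yaw":0},
    {"tx":0,"ty":0,"tz":0.02,"yaw":0},
    {"tx":0,"ty":0,"tz":0.02,"yaw":0},
    {"tx":0,"ty":0,"tz":0.02,"yaw":0},
    {"tx":0,"ty":0,"tz":0.02,"yaw":0},
    {"tx":0,"ty":0,"tz":0.02,"yaw":0},
  ],
)

```text
time_s: 7.75
position: [0.513, 0.2231, 0.066]
tool_rot: [[-0.277, 0.961, -0.004], [0.961, 0.277, 0.004], [0.005, -0.003, -1.0]]
ft_force: [-0.9, -0.6, 6.2]
grip_width: -0.0001
```

Foot 1 pushes back with about 6.2–6.8 N at roughly 5 mm, so it looks tired. On to foot 2.

carry_out(
  rows=[
    {"tx":0,"ty":0,"tz":-1,"yaw":0},
    {"tx":0,"ty":0,"tz":-1.5,"yaw":0},
    {"tx":-3,"ty":-0.1,"tz":0,"yaw":0},
    {"tx":-3,"ty":-0.1,"tz":0,"yaw":0},
    {"tx":-3,"ty":-0.1,"tz":0,"yaw":0},
    {"tx":0,"ty":0,"tz":0,"yaw":0},
    {"tx":0,"ty":0,"tz":0,"yaw":0},
  ],
)

```text
time_s: 8.45
position: [0.5364, 0.1337, 0.0929]
tool_rot: [[-0.278, 0.96, -0.003], [0.96, 0.278, 0.005], [0.005, -0.002, -1.0]]
ft_force: [-0.5, 0.8, -0.6]
grip_width: 0.0002
```

Run:
```python
from h import *
c=cam("wrist"); s=env.observe(); im=save("wrist","w2")
print(s["position"],s["tool_rot"].round(3).tolist())
for P in [(.5127,.2228,.059),(.5355,.1351,.059),(.5704,.041,.059)]: print(proj("wrist",P,c))
cv2.imwrite("pics/w2c.png",cv2.resize(im[140:320,180:400,::-1],None,fx=3,fy=3,interpolation=cv2.INTER_CUBIC))
```

```text
[0.53635342 0.13374838 0.09291483] [[-0.278, 0.96, -0.003], [0.96, 0.278, 0.005], [0.005, -0.002, -1.0]]
(np.float64(284.9436985538354), np.float64(80.09937027033541))
(np.float64(280.221859112215), np.float64(248.95434730783177))
(np.float64(290.84951425230037), np.float64(377.6861969034645))
```

View pics/w2c.png

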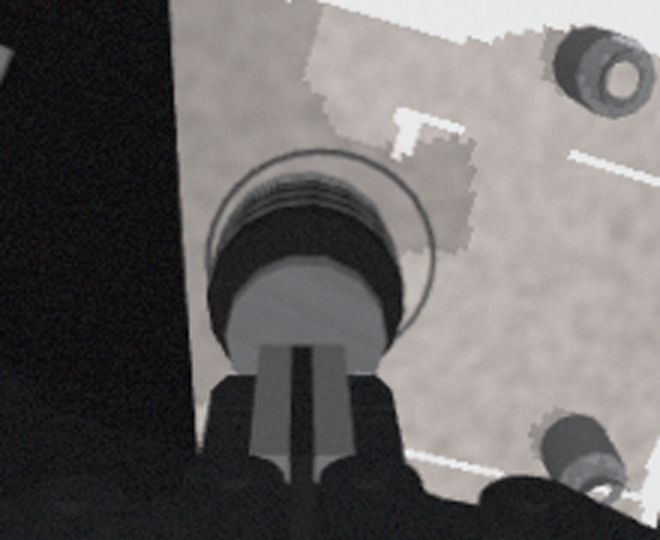

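The cap is centred under the tips: crop (306,338), against a predicted (300,327), which is within about 2 mm. I'll go down.

carry_out(
  rows=[
    {"tx":0,"ty":0,"tz":1.0,"yaw":0},
    {"tx":0,"ty":0,"tz":0.6,"yaw":0},
    {"tx":0,"ty":0,"tz":0.2,"yaw":0},
    {"tx":0,"ty":0,"tz":0,"yaw":0},
  ],
)

```text
time_s: 8.9
position: [0.5352, 0.1366, 0.0728]
tool_rot: [[-0.282, 0.959, -0.005], [0.959, 0.282, 0.005], [0.006, -0.003, -1.0]]
ft_force: [-0.4, -0.3, -0.1]
grip_width: -0.0002
```

carry_out(
  rows=[
    {"tx":0,"ty":0,"tz":0.2,"yaw":0},
    {"tx":0,"ty":0,"tz":0,"yaw":0},
  ],
)

```text
time_s: 9.1
position: [0.5354, 0.1369, 0.071]
tool_rot: [[-0.283, 0.959, -0.004], [0.959, 0.283, 0.004], [0.005, -0.002, -1.0]]
ft_force: [-0.9, -1.6, 3.1]
grip_width: 0.0001
```

carry_out(
  rows=[
    {"tx":0,"ty":0,"tz":0.15,"yaw":0},
    {"tx":0,"ty":0,"tz":0,"yaw":0},
  ],
)

```text
time_s: 9.3
position: [0.5354, 0.1369, 0.0702]
tool_rot: [[-0.283, 0.959, -0.003], [0.959, 0.283, 0.004], [0.005, -0.002, -1.0]]
ft_force: [-2.9, -1.1, 5.1]
grip_width: -0.0
```

carry_out(
  rows=[
    {"tx":0,"ty":0,"tz":0.2,"yaw":0},
    {"tx":0,"ty":0,"tz":0.03,"yaw":0},
  ],
)

```text
time_s: 9.5
position: [0.5354, 0.1369, 0.0689]
tool_rot: [[-0.283, 0.959, -0.002], [0.959, 0.283, 0.004], [0.005, -0.001, -1.0]]
ft_force: [-2.9, -0.8, 7.5]
grip_width: -0.0003
```

carry_out(
  rows=[
    {"tx":0,"ty":0,"tz":0.15,"yaw":0},
    {"tx":0,"ty":0,"tz":0.03,"yaw":0},
  ],
)

```text
time_s: 9.7
position: [0.5354, 0.1369, 0.0685]
tool_rot: [[-0.283, 0.959, -0.001], [0.959, 0.283, 0.004], [0.005, -0.0, -1.0]]
ft_force: [-2.4, -1.0, 8.5]
grip_width: -0.0002
```

carry_out(
  rows=[
    {"tx":0,"ty":0,"tz":0.15,"yaw":0},
    {"tx":0,"ty":0,"tz":0.1,"yaw":0},
  ],
)

```text
time_s: 9.9
position: [0.5354, 0.1369, 0.0676]
tool_rot: [[-0.283, 0.959, 0.0], [0.959, 0.283, 0.004], [0.004, 0.001, -1.0]]
ft_force: [-2.9, -0.7, 10.4]
grip_width: -0.0
```

carry_out(
  rows=[
    {"tx":0,"ty":0,"tz":0.08,"yaw":0},
    {"tx":0,"ty":0,"tz":0.05,"yaw":0},
  ],
)

```text
time_s: 10.1
position: [0.5354, 0.1368, 0.068]
tool_rot: [[-0.283, 0.959, 0.001], [0.959, 0.283, 0.004], [0.004, 0.003, -1.0]]
ft_force: [-3.6, -0.9, 9.6]
grip_width: 0.0002
```

carry_out(
  rows=[
    {"tx":0,"ty":0,"tz":0.13,"yaw":0},
    {"tx":0,"ty":0,"tz":0.1,"yaw":0},
    {"tx":0,"ty":0,"tz":0.08,"yaw":0},
    {"tx":0,"ty":0,"tz":0.08,"yaw":0},
  ],
)

```text
time_s: 10.5
position: [0.5353, 0.1369, 0.0677]
tool_rot: [[-0.283, 0.959, 0.004], [0.959, 0.283, 0.004], [0.003, 0.005, -1.0]]
ft_force: [-4.3, -0.8, 10.5]
grip_width: 0.0002
```

carry_out(
  rows=[
    {"tx":0,"ty":0,"tz":0.09,"yaw":0},
    {"tx":0,"ty":0,"tz":0.09,"yaw":0},
    {"tx":0,"ty":0,"tz":0.09,"yaw":0},
    {"tx":0,"ty":0,"tz":0.09,"yaw":0},
  ],
)

```text
time_s: 10.9
position: [0.5353, 0.1369, 0.0676]
tool_rot: [[-0.283, 0.959, 0.007], [0.959, 0.283, 0.004], [0.002, 0.008, -1.0]]
ft_force: [-2.8, -1.1, 10.6]
grip_width: -0.0002
```

carry_out(
  rows=[
    {"tx":0,"ty":0,"tz":0.09,"yaw":0},
    {"tx":0,"ty":0,"tz":0.09,"yaw":0},
    {"tx":0,"ty":0,"tz":0.09,"yaw":0},
    {"tx":0,"ty":0,"tz":0.09,"yaw":0},
  ],
)

```text
time_s: 11.3
position: [0.5353, 0.1369, 0.0676]
tool_rot: [[-0.283, 0.959, 0.01], [0.959, 0.283, 0.004], [0.002, 0.01, -1.0]]
ft_force: [-4.0, -1.7, 9.4]
grip_width: -0.0001
```

Foot 2 is sound: about 10.5 N at 4.6 mm, held over 1 s. On to foot 3.

carry_out(
  rows=[
    {"tx":0,"ty":0,"tz":-1,"yaw":0},
    {"tx":0,"ty":0,"tz":-1.5,"yaw":0},
    {"tx":-3.4,"ty":0.2,"tz":0,"yaw":0},
    {"tx":-3.4,"ty":0.2,"tz":0,"yaw":0},
    {"tx":-3.4,"ty":0.2,"tz":0,"yaw":0},
    {"tx":0,"ty":0,"tz":0,"yaw":0},
    {"tx":0,"ty":0,"tz":0,"yaw":0},
    {"tx":0,"ty":0,"tz":0,"yaw":0},
  ],
)

```text
time_s: 12.1
position: [0.5709, 0.0389, 0.0951]
tool_rot: [[-0.284, 0.959, 0.012], [0.959, 0.284, 0.006], [0.002, 0.013, -1.0]]
ft_force: [-0.6, 0.5, -1.0]
grip_width: -0.0002
```

Run:
```python
from h import *
c=cam("wrist"); s=env.observe(); im=save("wrist","w3")
print(s["position"],s["tool_rot"].round(3).tolist(),s["ft_force"])
for P in [(.5355,.1351,.059),(.5704,.041,.059)]: print(proj("wrist",P,c))
cv2.imwrite("pics/w3c.png",cv2.resize(im[140:320,180:400,::-1],None,fx=3,fy=3,interpolation=cv2.INTER_CUBIC))
```

```text
[0.57094922 0.03886538 0.0951476 ] [[-0.284, 0.959, 0.012], [0.959, 0.284, 0.006], [0.002, 0.013, -1.0]] [-0.57325975  0.51418141 -1.02429786]
(np.float64(266.68188125523926), np.float64(61.075935151349455))
(np.float64(280.1793198763808), np.float64(246.092569906536))
```

View pics/w3c.png

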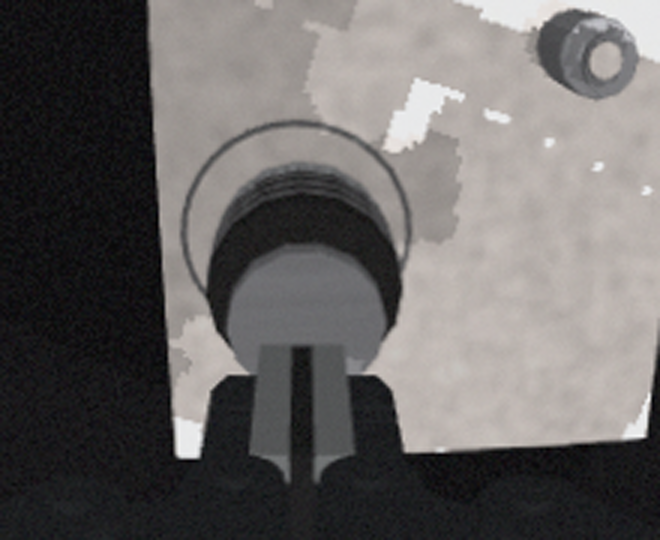

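The cap is at crop (307,324), against a predicted (300,318): centred. I'll press.

carry_out(
  rows=[
    {"tx":0,"ty":0,"tz":1.0,"yaw":0},
    {"tx":0,"ty":0,"tz":0.7,"yaw":0},
    {"tx":0,"ty":0,"tz":0.3,"yaw":0},
    {"tx":0,"ty":0,"tz":0,"yaw":0},
  ],
)

```text
time_s: 12.55
position: [0.5699, 0.0418, 0.0729]
tool_rot: [[-0.288, 0.958, 0.01], [0.958, 0.288, 0.006], [0.003, 0.012, -1.0]]
ft_force: [-0.2, 0.3, -1.3]
grip_width: -0.0
```

carry_out(
  rows=[
    {"tx":0,"ty":0,"tz":0.2,"yaw":0},
    {"tx":0,"ty":0,"tz":0.03,"yaw":0},
  ],
)

```text
time_s: 12.75
position: [0.5702, 0.0419, 0.0708]
tool_rot: [[-0.288, 0.957, 0.011], [0.958, 0.288, 0.006], [0.003, 0.012, -1.0]]
ft_force: [-1.6, -0.4, 4.0]
grip_width: -0.0002
```

carry_out(
  rows=[
    {"tx":0,"ty":0,"tz":0.2,"yaw":0},
    {"tx":0,"ty":0,"tz":0.03,"yaw":0},
  ],
)

```text
time_s: 12.95
position: [0.5702, 0.0419, 0.0693]
tool_rot: [[-0.288, 0.957, 0.012], [0.958, 0.288, 0.006], [0.002, 0.013, -1.0]]
ft_force: [-2.7, -0.5, 6.0]
grip_width: 0.0002
```

Sound-like stiffness. I'll press to about 10.5 N and hold.

carry_out(
  rows=[
    {"tx":0,"ty":0,"tz":0.2,"yaw":0},
    {"tx":0,"ty":0,"tz":0.05,"yaw":0},
  ],
)

```text
time_s: 13.15
position: [0.5702, 0.0419, 0.0681]
tool_rot: [[-0.288, 0.957, 0.013], [0.958, 0.288, 0.006], [0.002, 0.014, -1.0]]
ft_force: [-4.3, 1.1, 8.1]
grip_width: -0.0002
```

carry_out(
  rows=[
    {"tx":0,"ty":0,"tz":0.15,"yaw":0},
    {"tx":0,"ty":0,"tz":0.1,"yaw":0},
  ],
)

```text
time_s: 13.35
position: [0.5702, 0.0419, 0.0673]
tool_rot: [[-0.288, 0.957, 0.014], [0.958, 0.288, 0.006], [0.001, 0.015, -1.0]]
ft_force: [-3.3, 0.1, 10.4]
grip_width: 0.0003
```

carry_out(
  rows=[
    {"tx":0,"ty":0,"tz":0.13,"yaw":0},
    {"tx":0,"ty":0,"tz":0.1,"yaw":0},
  ],
)

```text
time_s: 13.55
position: [0.5703, 0.0419, 0.0669]
tool_rot: [[-0.288, 0.957, 0.015], [0.958, 0.288, 0.005], [0.001, 0.016, -1.0]]
ft_force: [-4.1, 0.7, 10.6]
grip_width: -0.0001
```

carry_out(
  rows=[
    {"tx":0,"ty":0,"tz":0.09,"yaw":0},
    {"tx":0,"ty":0,"tz":0.09,"yaw":0},
    {"tx":0,"ty":0,"tz":0.09,"yaw":0},
    {"tx":0,"ty":0,"tz":0.09,"yaw":0},
    {"tx":0,"ty":0,"tz":0.09,"yaw":0},
  ],
)

```text
time_s: 14.05
position: [0.5702, 0.0419, 0.0673]
tool_rot: [[-0.288, 0.957, 0.019], [0.957, 0.288, 0.005], [-0.001, 0.019, -1.0]]
ft_force: [-4.1, 0.3, 8.7]
grip_width: -0.0001
```

carry_out(
  rows=[
    {"tx":0,"ty":0,"tz":0.09,"yaw":0},
    {"tx":0,"ty":0,"tz":0.09,"yaw":0},
    {"tx":0,"ty":0,"tz":0.09,"yaw":0},
    {"tx":0,"ty":0,"tz":0.09,"yaw":0},
    {"tx":0,"ty":0,"tz":0.09,"yaw":0},
  ],
)

```text
time_s: 14.55
position: [0.5701, 0.0419, 0.0674]
tool_rot: [[-0.289, 0.957, 0.022], [0.957, 0.289, 0.004], [-0.002, 0.022, -1.0]]
ft_force: [-3.4, 0.9, 10.2]
grip_width: 0.0001
```

Foot 3 is sound (about 10 N at 4.5 mm), so foot 1 is the tired one. I'll go back over it and open the jaws.

carry_out(
  rows=[
    {"tx":0,"ty":0,"tz":-1,"yaw":0},
    {"tx":0,"ty":0,"tz":-2.5,"yaw":0},
    {"tx":0,"ty":0,"tz":-2.5,"yaw":0},
    {"tx":4.2,"ty":0,"tz":0,"yaw":0},
    {"tx":4.2,"ty":0,"tz":0,"yaw":0},
    {"tx":4.2,"ty":0,"tz":0,"yaw":0},
    {"tx":4.2,"ty":-0.2,"tz":0,"yaw":0},
    {"tx":2,"ty":0,"tz":0,"yaw":0},
    {"tx":0,"ty":0,"tz":0,"yaw":0},
  ],
)

```text
time_s: 15.45
position: [0.5124, 0.2264, 0.132]
tool_rot: [[-0.285, 0.958, 0.028], [0.959, 0.284, 0.005], [-0.003, 0.029, -1.0]]
ft_force: [0.7, -0.7, 0.9]
grip_width: -0.0004
```

carry_out(
  rows=[
    {"tx":0,"ty":0,"tz":0,"yaw":0},
    {"tx":0,"ty":0,"tz":0,"yaw":0},
    {"tx":0,"ty":0,"tz":0,"yaw":0},
    {"tx":0,"ty":0,"tz":0,"yaw":0},
    {"tx":0,"ty":0,"tz":0,"yaw":0},
    {"tx":0,"ty":0,"tz":0,"yaw":0},
  ],
  jaw=-0.6,
  squeeze=40,
)

```text
time_s: 16.05
position: [0.5141, 0.2227, 0.1321]
tool_rot: [[-0.28, 0.959, 0.029], [0.96, 0.28, 0.005], [-0.003, 0.029, -1.0]]
ft_force: [0.3, 0.6, 0.5]
grip_width: 0.0682
```

Run:
```python
from h import *
c=cam("wrist"); s=env.observe(); im=save("wrist","w4")
R=s["tool_rot"];print(s["position"],R.round(3).tolist(),s["ft_force"],s["grip_width"])
print(proj("wrist",(.5127,.2228,.059),c), R.T@(np.array([.5127,.2228,.027])-s["position"])*100)
cv2.imwrite("pics/w4c.png",cv2.resize(im[120:360,120:440,::-1],None,fx=2.4,fy=2.4,interpolation=cv2.INTER_CUBIC))
```

```text
[0.51406413 0.22271423 0.13211139] [[-0.28, 0.959, 0.029], [0.96, 0.28, 0.005], [-0.003, 0.029, -1.0]] [0.34600221 0.57182608 0.52959836] 0.06819503805996056
(np.float64(275.66149920062736), np.float64(226.63725518870334)) [ 0.08251639 -0.43087779 10.50286954]
```

View pics/w4c.png

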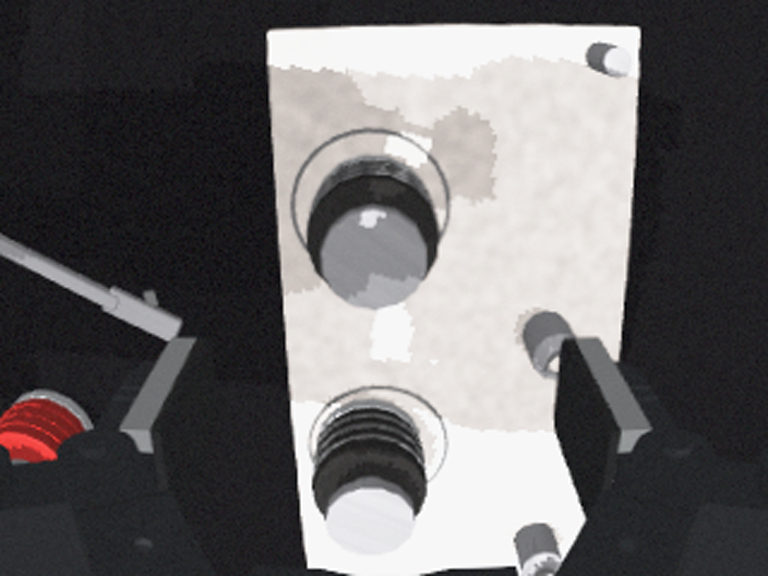

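Cap 1 is at crop (374,256), exactly as predicted. The jaws straddle it clear of the weight and the spatula. I'll descend.

carry_out(
  rows=[
    {"tx":0.05,"ty":-0.2,"tz":2,"yaw":0},
    {"tx":0,"ty":-0.2,"tz":2,"yaw":0},
    {"tx":0,"ty":0,"tz":1.5,"yaw":0},
    {"tx":0,"ty":0,"tz":1,"yaw":0},
    {"tx":0,"ty":0,"tz":0,"yaw":0},
    {"tx":0,"ty":0,"tz":0,"yaw":0},
  ],
)

```text
time_s: 16.7
position: [0.5131, 0.2221, 0.0659]
tool_rot: [[-0.28, 0.96, 0.032], [0.96, 0.28, 0.005], [-0.004, 0.032, -0.999]]
ft_force: [-0.4, 0.7, 0.1]
grip_width: 0.0686
```

carry_out(
  rows=[
    {"tx":0.05,"ty":-0.15,"tz":1.3,"yaw":0},
    {"tx":0,"ty":0,"tz":1.2,"yaw":0},
    {"tx":0,"ty":0,"tz":0.8,"yaw":0},
    {"tx":0,"ty":0,"tz":0.4,"yaw":0},
    {"tx":0,"ty":0,"tz":0,"yaw":0},
  ],
)

```text
time_s: 17.2
position: [0.5145, 0.2228, 0.0298]
tool_rot: [[-0.28, 0.959, 0.037], [0.96, 0.28, 0.006], [-0.004, 0.037, -0.999]]
ft_force: [0.4, -0.4, 0.1]
grip_width: 0.0681
```

carry_out(
  rows=[
    {"tx":0,"ty":-0.15,"tz":0.4,"yaw":0},
    {"tx":0,"ty":0,"tz":0.1,"yaw":0},
  ],
)

```text
time_s: 17.4
position: [0.5136, 0.2225, 0.0249]
tool_rot: [[-0.28, 0.959, 0.038], [0.96, 0.28, 0.007], [-0.004, 0.038, -0.999]]
ft_force: [-0.2, 0.2, 0.0]
grip_width: 0.068
```

carry_out(
  rows=[
    {"tx":0,"ty":0,"tz":0,"yaw":0},
    {"tx":0,"ty":0,"tz":0,"yaw":0},
    {"tx":0,"ty":0,"tz":0,"yaw":0},
    {"tx":0,"ty":0,"tz":0,"yaw":0},
    {"tx":0,"ty":0,"tz":0,"yaw":0},
    {"tx":0,"ty":0,"tz":0,"yaw":0},
  ],
  jaw=1,
)

```text
time_s: 18.0
position: [0.5136, 0.2225, 0.0256]
tool_rot: [[-0.28, 0.959, 0.038], [0.96, 0.28, 0.007], [-0.004, 0.039, -0.999]]
ft_force: [-1.6, 0.3, 1.1]
grip_width: 0.0392
```

carry_out(
  rows=[
    {"tx":0,"ty":0,"tz":-0.5,"yaw":0},
    {"tx":0,"ty":0,"tz":-1.5,"yaw":0},
    {"tx":0,"ty":0,"tz":-2.5,"yaw":0},
    {"tx":0,"ty":0,"tz":-3,"yaw":0},
    {"tx":0,"ty":0,"tz":-3,"yaw":0},
    {"tx":0,"ty":0,"tz":0,"yaw":0},
    {"tx":0,"ty":0,"tz":0,"yaw":0},
  ],
)

```text
time_s: 18.7
position: [0.5085, 0.2215, 0.134]
tool_rot: [[-0.28, 0.959, 0.035], [0.96, 0.28, 0.006], [-0.004, 0.035, -0.999]]
ft_force: [0.2, 0.5, -1.7]
grip_width: 0.0385
```

Run:
```python
from h import *
s=env.observe(); im=save("wrist","w5")
R=s["tool_rot"];print(s["position"],s["ft_force"],s["grip_width"],s["q"].round(1), R.T@(np.array([.4715,-.26,s["position"][2]])-s["position"])*100)
cv2.imwrite("pics/w5c.png",cv2.resize(im[120:360,120:440,::-1],None,fx=2.4,fy=2.4))
```

```text
[0.50847278 0.22154638 0.13400103] [ 0.19095505  0.51262217 -1.73286232] 0.03851588085418044 [11.3 27.3 84.6 -0.1 66.  -4.9] [-45.19465037 -17.02377723  -0.41663013]
```

View pics/w5c.png

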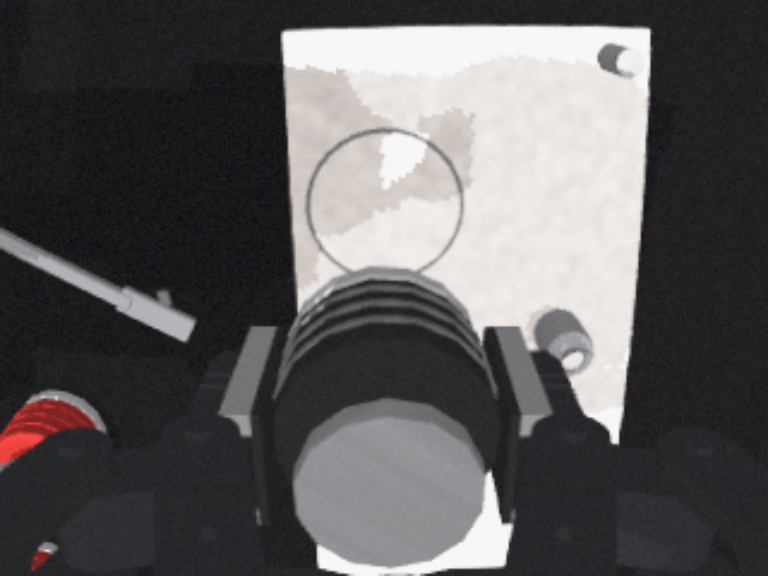

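The foot is held firmly and upright, and the ring is empty below. I'll carry it to the tray.

carry_out(
  rows=[
    {"tx":-2,"ty":-0.75,"tz":0,"yaw":0},
    {"tx":-4,"ty":-1.5,"tz":0,"yaw":0},
    {"tx":-4,"ty":-1.5,"tz":0,"yaw":0},
    {"tx":-4,"ty":-1.5,"tz":0,"yaw":0},
    {"tx":-4,"ty":-1.5,"tz":0,"yaw":0},
    {"tx":-4,"ty":-1.5,"tz":0,"yaw":0},
    {"tx":-4,"ty":-1.5,"tz":0,"yaw":0},
    {"tx":-4,"ty":-1.5,"tz":0,"yaw":0},
    {"tx":-4,"ty":-1.5,"tz":0,"yaw":0},
    {"tx":-4,"ty":-1.5,"tz":0,"yaw":0},
    {"tx":-2,"ty":-1,"tz":0,"yaw":0},
    {"tx":0,"ty":0,"tz":0,"yaw":0},
  ],
)

```text
time_s: 19.95
position: [0.4679, -0.2201, 0.1146]
tool_rot: [[-0.282, 0.959, 0.013], [0.959, 0.282, 0.014], [0.01, 0.016, -1.0]]
ft_force: [0.3, 0.5, -2.7]
grip_width: 0.0389
```

carry_out(
  rows=[
    {"tx":0,"ty":0,"tz":0,"yaw":0},
  ],
)

```text
time_s: 20.05
position: [0.4674, -0.2199, 0.1135]
tool_rot: [[-0.281, 0.96, 0.011], [0.96, 0.281, 0.016], [0.012, 0.015, -1.0]]
ft_force: [-0.3, 0.4, -2.3]
grip_width: 0.039
```

Run:
```python
from h import *
s=env.observe(); im=save("wrist","w6")
R=s["tool_rot"];print(s["position"],R.round(3).tolist(),s["ft_force"],s["grip_width"],s["q"].round(1), R.T@(np.array([.4715,-.26,s["position"][2]])-s["position"])*100)
cv2.imwrite("pics/w6c.png",im[:,:,::-1])
```

```text
[ 0.46742746 -0.2199066   0.11347101] [[-0.281, 0.96, 0.011], [0.96, 0.281, 0.016], [0.012, 0.015, -1.0]] [-0.34458013  0.37792366 -2.27332213] 0.038996187057217885 [-38.9  26.2  91.    1.2  62.9 -55.8] [-3.96187153 -0.73542    -0.0582914 ]
```

View pics/w6c.png

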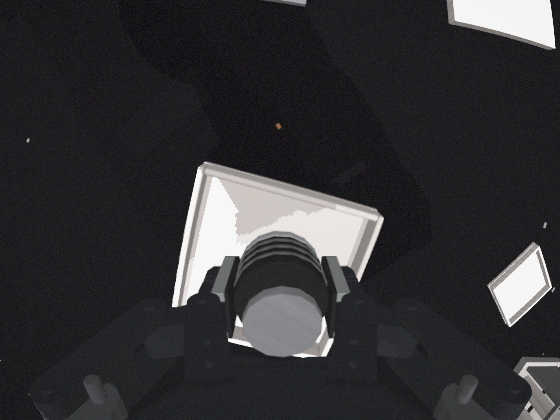

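The tray is under the foot, with corners at (203,163), (381,215) and (328,355). Its centre is about 4 cm along -tx, consistent with the top view. I'll centre and lower.

carry_out(
  rows=[
    {"tx":-2,"ty":-0.35,"tz":0,"yaw":0},
    {"tx":-2,"ty":-0.35,"tz":1,"yaw":0},
    {"tx":0,"ty":0,"tz":2,"yaw":0},
    {"tx":0,"ty":0,"tz":2,"yaw":0},
    {"tx":0,"ty":0,"tz":1.2,"yaw":0},
    {"tx":0,"ty":0,"tz":0.5,"yaw":0},
    {"tx":0,"ty":0,"tz":0,"yaw":0},
    {"tx":0,"ty":0,"tz":0,"yaw":0},
  ],
)

```text
time_s: 20.9
position: [0.4752, -0.2625, 0.0398]
tool_rot: [[-0.287, 0.958, 0.011], [0.958, 0.286, 0.015], [0.012, 0.015, -1.0]]
ft_force: [0.7, 0.3, -1.7]
grip_width: 0.0389
```

carry_out(
  rows=[
    {"tx":0,"ty":0,"tz":0.6,"yaw":0},
    {"tx":0,"ty":0,"tz":0.5,"yaw":0},
    {"tx":0,"ty":0,"tz":0.2,"yaw":0},
    {"tx":0,"ty":0,"tz":0,"yaw":0},
  ],
)

```text
time_s: 21.3
position: [0.476, -0.2628, 0.027]
tool_rot: [[-0.287, 0.958, 0.013], [0.958, 0.287, 0.014], [0.009, 0.016, -1.0]]
ft_force: [0.2, -0.3, -2.5]
grip_width: 0.0389
```

carry_out(
  rows=[
    {"tx":0,"ty":0,"tz":0.2,"yaw":0},
    {"tx":0,"ty":0,"tz":0,"yaw":0},
  ],
)

```text
time_s: 21.5
position: [0.4761, -0.2628, 0.025]
tool_rot: [[-0.287, 0.958, 0.013], [0.958, 0.287, 0.013], [0.009, 0.016, -1.0]]
ft_force: [-0.3, -1.1, -1.8]
grip_width: 0.0392
```

carry_out(
  rows=[
    {"tx":0,"ty":0,"tz":0.15,"yaw":0},
    {"tx":0,"ty":0,"tz":0,"yaw":0},
  ],
)

```text
time_s: 21.7
position: [0.4762, -0.2628, 0.0236]
tool_rot: [[-0.287, 0.958, 0.013], [0.958, 0.287, 0.013], [0.009, 0.017, -1.0]]
ft_force: [-0.2, 0.6, -2.1]
grip_width: 0.0389
```

carry_out(
  rows=[
    {"tx":0,"ty":0,"tz":0.12,"yaw":0},
    {"tx":0,"ty":0,"tz":0,"yaw":0},
  ],
)

```text
time_s: 21.9
position: [0.4763, -0.2628, 0.0224]
tool_rot: [[-0.287, 0.958, 0.014], [0.958, 0.287, 0.013], [0.008, 0.017, -1.0]]
ft_force: [0.3, -0.3, -1.7]
grip_width: 0.0389
```

carry_out(
  rows=[
    {"tx":0,"ty":0,"tz":0.12,"yaw":0},
    {"tx":0,"ty":0,"tz":0,"yaw":0},
  ],
)

```text
time_s: 22.1
position: [0.4763, -0.2629, 0.0211]
tool_rot: [[-0.287, 0.958, 0.014], [0.958, 0.287, 0.013], [0.008, 0.017, -1.0]]
ft_force: [-1.2, 0.4, -2.3]
grip_width: 0.0388
```

carry_out(
  rows=[
    {"tx":0,"ty":0,"tz":0.1,"yaw":0},
    {"tx":0,"ty":0,"tz":0,"yaw":0},
  ],
)

```text
time_s: 22.3
position: [0.4763, -0.2629, 0.02]
tool_rot: [[-0.287, 0.958, 0.014], [0.958, 0.287, 0.013], [0.008, 0.017, -1.0]]
ft_force: [-1.2, 0.7, -2.9]
grip_width: 0.039
```

carry_out(
  rows=[
    {"tx":0,"ty":0,"tz":0.1,"yaw":0},
    {"tx":0,"ty":0,"tz":0,"yaw":0},
  ],
)

```text
time_s: 22.5
position: [0.4764, -0.2629, 0.0199]
tool_rot: [[-0.287, 0.958, 0.014], [0.958, 0.287, 0.012], [0.008, 0.017, -1.0]]
ft_force: [-0.4, -0.3, -2.3]
grip_width: 0.039
```

carry_out(
  rows=[
    {"tx":0,"ty":0,"tz":0.1,"yaw":0},
    {"tx":0,"ty":0,"tz":0,"yaw":0},
  ],
)

```text
time_s: 22.7
position: [0.4765, -0.2629, 0.0199]
tool_rot: [[-0.287, 0.958, 0.015], [0.958, 0.287, 0.012], [0.007, 0.018, -1.0]]
ft_force: [-0.1, 0.6, -1.9]
grip_width: 0.0391
```

carry_out(
  rows=[
    {"tx":0,"ty":0,"tz":0.12,"yaw":0},
    {"tx":0,"ty":0,"tz":0,"yaw":0},
  ],
)

```text
time_s: 22.9
position: [0.4765, -0.2629, 0.0198]
tool_rot: [[-0.288, 0.958, 0.015], [0.958, 0.287, 0.011], [0.006, 0.018, -1.0]]
ft_force: [0.2, -0.1, -1.3]
grip_width: 0.0392
```

carry_out(
  rows=[
    {"tx":0,"ty":0,"tz":0.15,"yaw":0},
  ],
)

```text
time_s: 23.0
position: [0.4766, -0.2628, 0.0195]
tool_rot: [[-0.288, 0.958, 0.016], [0.958, 0.288, 0.011], [0.006, 0.018, -1.0]]
ft_force: [-8.6, 5.4, 27.9]
grip_width: 0.0392
```

carry_out(
  rows=[
    {"tx":0,"ty":0,"tz":0.15,"yaw":0},
  ],
)

```text
time_s: 23.1
position: [0.4766, -0.2628, 0.0195]
tool_rot: [[-0.288, 0.957, 0.016], [0.958, 0.288, 0.01], [0.005, 0.018, -1.0]]
ft_force: [-8.5, 3.3, 23.7]
grip_width: 0.039
```

It is firmly on the floor. I'll relax, open, and rise.

carry_out(
  rows=[
    {"tx":0,"ty":0,"tz":-0.03,"yaw":0},
    {"tx":0,"ty":0,"tz":0,"yaw":0},
  ],
)

```text
time_s: 23.3
position: [0.4767, -0.2629, 0.0201]
tool_rot: [[-0.288, 0.957, 0.017], [0.958, 0.288, 0.009], [0.004, 0.019, -1.0]]
ft_force: [-0.3, -0.7, -2.2]
grip_width: 0.0394
```

carry_out(
  rows=[
    {"tx":0,"ty":0,"tz":0,"yaw":0},
    {"tx":0,"ty":0,"tz":0,"yaw":0},
    {"tx":0,"ty":0,"tz":0,"yaw":0},
    {"tx":0,"ty":0,"tz":0,"yaw":0},
    {"tx":0,"ty":0,"tz":0,"yaw":0},
  ],
  jaw=-0.5,
)

```text
time_s: 23.8
position: [0.4769, -0.2631, 0.0191]
tool_rot: [[-0.288, 0.958, 0.017], [0.958, 0.288, 0.01], [0.005, 0.019, -1.0]]
ft_force: [-0.2, -0.0, -0.3]
grip_width: 0.0645
```

carry_out(
  rows=[
    {"tx":0,"ty":0,"tz":-0.5,"yaw":0},
    {"tx":0,"ty":0,"tz":-1,"yaw":0},
    {"tx":0,"ty":0,"tz":-2.5,"yaw":0},
    {"tx":0,"ty":0,"tz":-4,"yaw":0},
    {"tx":0,"ty":0,"tz":-4,"yaw":0},
    {"tx":0,"ty":0,"tz":-4,"yaw":0},
    {"tx":0,"ty":0,"tz":0,"yaw":0},
    {"tx":0,"ty":0,"tz":0,"yaw":0},
    {"tx":0,"ty":0,"tz":0,"yaw":0},
  ],
)

```text
time_s: 24.7
position: [0.4735, -0.2643, 0.1901]
tool_rot: [[-0.288, 0.958, 0.018], [0.958, 0.288, 0.008], [0.003, 0.02, -1.0]]
ft_force: [-0.5, -0.2, -0.4]
grip_width: 0.0642
```

Run:
```python
from h import *
s=env.observe(); w=save("wrist","w7"); t=save("top","top7"); print(s["position"],s["ft_force"],s["grip_width"],s["time_s"])
cv2.imwrite("pics/end.png",np.hstack([cv2.resize(w[100:400,130:430,::-1],(400,400)),cv2.resize(t[140:300,150:310,::-1],(400,400))]))
```

```text
[ 0.47346831 -0.26425704  0.1901334 ] [-0.49255066 -0.17380712 -0.36193515] 0.06416179172467926 24.7
```

View pics/end.png

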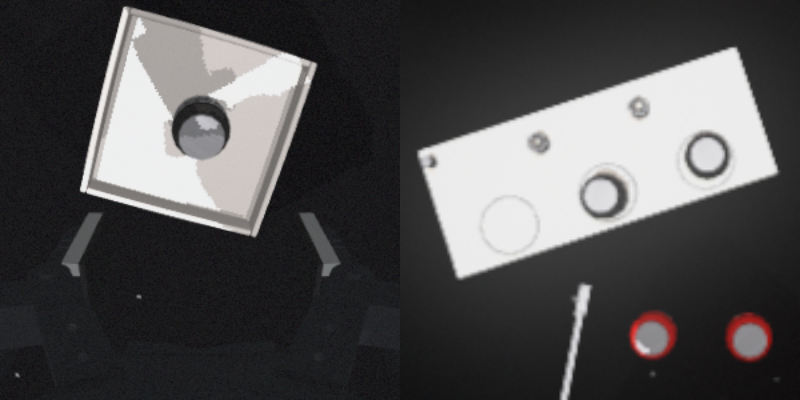

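The tired foot stands upright near the middle of the tray. The two sound feet, the weights and the look-alikes are in place, and the gripper is clear. I'll hand in.

```bash
python3 -c "
from rig import env; print(env.close_job())"
```

```text
the job is handed in; nothing more can be done
None
```

I pressed the three feet from left to right, found that the foot on the first ring (pin end) is the tired one, and set it down in the tray. I then handed the job in; it gave no verdict.

| Ring | Push back | Estimated travel | Result |
|---|---|---|---|
| First (pin end) | about 6.2–6.8 N | 5 mm | tired |
| Middle | about 10.5 N | 4.6 mm | sound |
| Last (robot's right) | about 10 N | 4.5 mm | sound |

Each cap was held for at least 0.7 s. The travels come from arm height and force, since the cap joints can't be read directly. The first hold crept up to about 3.7 mm, so I pressed that cap again to about 5 mm and held it there for at least 0.7 s.

**Last checks:**
- **Tired foot:** the final pictures show it upright near the middle of the tray.
- **Other things:** both sound feet and the weights look unmoved, and so do the spatula and the red look-alikes in view. I did not look again at the beaker, bottle, boat or tweezers, but nothing passed near them.
- **Gripper:** it is open and clear, and the force reading is about 0 N.
- **Set-down:** to confirm it was on the floor I pushed down briefly with about 28 N while still gripping it by the side; the cap was not touched.
- **Time:** the job took 24.7 s of the 61 s allowed.

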